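Find and seat the rocking well cover

ROBOT

A 6-joint arm with a two-finger parallel gripper is mounted at the origin on the work surface. World frame = base frame: x ahead of the robot, y to its left, z up, the work surface at z = 0. Lengths are in mm, angles in degrees, forces in N, time in s.
With the tool pointing down it reaches from about 350 to 875 mm from the base axis. Payload 4.2 kg.
Tool frame: the origin (TCP) lies where the fingers leave the gripper's body, on its centre line; the fingertips stand 73 mm ahead of it and the grasp point (between the pads) lies 54 mm ahead of it; z points along the fingers, y is the direction in which the jaws open and shut (so a half turn about z gives the same grasp; the last joint's range is limited). The gripper opens to 85 mm and grips with 20 to 120 N. Pads are 22 mm wide; open, the fingers measure 114 mm over their backs; the gripper's body (76 mm by 85 mm) begins 54 mm behind the grasp point. The pads swing forward as they close: fully open they stand 13 mm farther back than shut.
Start: joints at [-50.271, 22.042, 0.453, 0, -68.411, -14.817], TCP at [263.28, -566.818, 303.912] pointing down, gripper open.
Joint ranges: [-179.83, 179.83], [-69.29, 118.12], [-61.27, 80.66], [-181.25, 117.63], [-171.15, -9.14], [-177.46, 177.46]. Speed limits (degrees/s): [159.86, 159.86, 180, 180, 180, 180].

INTERFACE

Orientations are given as a 3x3 rotation matrix whose columns are the frame's x, y, z axes.
In Python, from cell import status, vision, ticket gives the robot as it stands.
- The arm moves only by the tool carry_out, never from a script. Its argument "deltas" is a list of rows, each a list of 5 numbers: the opening, from 0 (shut) to 1 (fully open), then the shift along the tool's x, y, z each as a share of 20 cm, from -1 to 1, then the turn about the tool's z as a share of 90 degrees, from -1 to 1. In form: [[fingers, tx, ty, tz, yaw], ...]. A call has exactly 10 rows; each row is the pose to reach, as a shift and turn from the pose commanded when the call began, along the tool's axes at that moment; what a row does not reach only later rows make up. A row lasts 1/12 s, in which the tool goes at most 41.7 mm and 7.16 degrees, less where a joint would pass 70% of its speed; a pose out of reach is approached as far as the arm can. A call with a number of a shift or a turn outside -1 to 1 is refused whole. A call with a gripper value outside its range is refused whole. The fingers move at their own pace and stop on an object; the grip force is fixed at half the most. Time passes only in rows, so rows that repeat a pose let the fingers close, or fill a call up. It gives the time, the measured TCP pose, the force and the opening at its end, in the units of the state.
- status.get_obs(): the state, without advancing time (a new reading comes with each control period).
- vision.snapshot(name): name is "scene" or "top" or "wrist"; returns the picture (384x512x3 uint8, red, green, blue); there is no depth.
- vision.get_calibration(name): a dict with "fx", "fy", "cx", "cy" (pixels), "rvec" (rotation vector, rad) and "tvec" (3), from world to camera coordinates, as OpenCV has them. Camera axes: x right, y down, z forward; pixel columns grow to the right and rows downward; lengths in mm; the calibration is good to about 2 mm. A picture is of the moment at which its call begins: read the wrist's pose just before it. get_calibration takes no time and is no camera call; for the wrist camera it gives the pose at the moment of the call.
- ticket.close_job(): hands the job in, once; it reports no verdict.
The state is a dict: "time_s": time; "joints": joint angles; "qd": joint speeds; "tau": joint torques, N m; "position": TCP position; "tool_rot": TCP orientation; "wrist_force": force on the tool from outside, world axes, zero at the start; "ft_torque": the same for the moment, N m; "opening": opening from 0.0 (shut) to 1.0 (fully open).
Only numpy, scipy, OpenCV 4.12 (cv2) and the standard library are available. Lean on these libraries where they do the work, as an engineer would, in place of code of your own. Each camera call takes 0.05 s, during which the arm holds its last target.

TASK

One of the four identical square covers on the marble slab is loose: press the covers near an edge with the fingertips to find the one that rocks, then press that one down at its middle until it is fully home in its well, and finish while still holding it down there. Only press: do not lift a cover out, and leave everything else on the credenza where it stands.

Things in the scene. Friction and masses are not known exactly. Their poses are not given: they have to be found in the camera images.
- cover_1: number 1 of 4 from the robot's left (+y) to its right: identical flat square aluminium covers, 84 x 84 x 10 mm thick, each in its own walnut well. Origin at the centre of its underside, z up, x and y along its sides (those of the slab); top face 10 mm above the origin. Seated covers neither rock nor sink wherever pressed; the loose one looks the same until pressed
- cover_2: number 2 of 4 from the robot's left (+y) to its right: identical flat square aluminium covers, 84 x 84 x 10 mm thick, each in its own walnut well. Origin at the centre of its underside, z up, x and y along its sides (those of the slab); top face 10 mm above the origin. Seated covers neither rock nor sink wherever pressed; the loose one looks the same until pressed
- cover_3: number 3 of 4 from the robot's left (+y) to its right: identical flat square aluminium covers, 84 x 84 x 10 mm thick, each in its own walnut well. Origin at the centre of its underside, z up, x and y along its sides (those of the slab); top face 10 mm above the origin. Seated covers neither rock nor sink wherever pressed; the loose one looks the same until pressed
- cover_4: number 4 of 4 from the robot's left (+y) to its right: identical flat square aluminium covers, 84 x 84 x 10 mm thick, each in its own walnut well. Origin at the centre of its underside, z up, x and y along its sides (those of the slab); top face 10 mm above the origin. Seated covers neither rock nor sink wherever pressed; the loose one looks the same until pressed
- pad (a joint): sinking (m) of the sprung rubber pad, 18 mm square, under the middle of the loose cover (in an unknown well). 0 = up: the cover balances 5 mm above its ledge and rocks up to 0.15 rad (a press 28 mm off centre dips 3 mm there at under 3 N). 0.005 = cover fully home, flush with the well's rim: takes 10 N at its middle (within 8 mm of centre); it springs up when released
- wells (a point): centre of the slab's top face. The four wells on it are alike: 101 mm square, rim 24 mm above the slab, recess 89 mm (2.5 mm play round a cover). Cover tops stand 29 mm above the slab (5 mm proud of the rim), also the loose one's; one seated cover is 1.5 mm lower, so height does not tell which is loose
- slab: fixed marble slab on the walnut top, 250 mm (x) by 480 mm (y) by 12 mm thick, carrying the four wells in a zigzag: covers 1 and 3 centred 50 mm on the robot's side (-x) of its long centre line, 2 and 4 50 mm beyond it, 113 mm apart along y; origin at the centre of its underside
- perfume: loose glass perfume bottle, 28 x 50 mm, 72 mm tall, on the slab among the wells; a bystander to leave alone; origin at the centre of its underside
- fob: loose flat black car-key fob, 34 x 66 x 13 mm, on the slab among the wells; a bystander to leave alone; origin at the centre of its underside
- tin: loose round steel tin, 48 mm diameter, 26 mm tall, on the slab among the wells; a bystander to leave alone; origin at the centre of its underside
- key_bowl: white ceramic key bowl, 150 mm diameter, 60 mm tall, to the robot's left; a bystander to leave alone; origin at the centre of its underside
- glasses_case: black sunglasses case, 65 x 160 x 42 mm, to the robot's right; a bystander to leave alone; origin at the centre of its underside
- ring_dish: small white ceramic disc for rings, 50 mm diameter, 16 mm tall, on the slab among the wells; a bystander to leave alone; origin at the centre of its underside
There are look-alikes about, which are no part of the job. Leave any green, orange or purple look-alike of the cover_4 alone.

How it is judged:
By the outcome, as a careful person would: the job done as asked, in the order asked, and still so for the second after the job is handed in, while the arm keeps its last pose, push and grip.
It also fails if it takes over 45 s, if anything falls off the work surface, if the arm or the gripper's body presses on something with over 40 N, if the wrist force passes 120 N, or if a joint passes its speed limit or range.

## Working session

There is one attempt and no reset: what is moved stays moved. The work goes in short steps, Python scripts to look and compute and a tool call to move; the robot and the scene stay as the last step left them, time stands still between calls to the robot, and variables do not carry over. Pictures are saved under pics/ and viewed, and the job is handed in when it is done.

Besides the shell and the picture viewer there is one more tool, called after "Emit:" as a command line: name --pt "numbers of a row" for each row, then --argument value for the rest. carry_out: Moves the arm, as the interface text tells. Its arguments: {"type":"object","properties":{"deltas":{"type":"array","items":{"type":"array","items":{"type":"number","minimum":-1,"maximum":1}}}},"required":["deltas"]}

```bash
ls; mkdir -p pics; python3 - <<'E'
from cell import status, vision
import cv2
o=status.get_obs(); print(o)
for n in("scene","top"):
    im=vision.snapshot(n); cv2.imwrite(f"pics/{n}0.png",im[:,:,::-1]); print(n,vision.get_calibration(n))
E
```

```text
pics
{'time_s': 0.0, 'joints': array([-5.02732242e+01,  2.20901178e+01,  3.79139784e-01, -2.86305026e-02,
       -6.84106903e+01, -1.48169596e+01]), 'qd': array([ 0.00442107,  0.02214357, -0.0510162 , -0.05521841, -0.03098689,
        0.13683851]), 'tau': array([ 5.68900177e-04, -3.92290306e+01,  1.88404673e+01,  4.18620855e+00,
       -4.55942049e-03,  8.69607618e-06]), 'position': array([ 263.08926805, -566.45615474,  302.82474654]), 'tool_rot': array([[-9.07049454e-01, -4.21022908e-01, -9.99811711e-04],
       [-4.21024084e-01,  9.07047405e-01,  1.93012646e-03],
       [ 9.42491640e-05,  2.17166496e-03, -9.99997637e-01]]), 'wrist_force': array([-0.53994909,  0.56758461, -0.22917872]), 'ft_torque': array([ 0.01714402, -0.05777195,  0.0860335 ]), 'opening': 1.000945406706039}
scene {'fx': 393.2294304816756, 'fy': 393.2294304816756, 'cx': 256.53063568629716, 'cy': 202.3282761947473, 'rvec': array([ 1.78966974,  2.00663678, -0.59397799]), 'tvec': array([  49.44535038, -399.91829785, 1688.5372648 ])}
top {'fx': 496.65330304551327, 'fy': 496.65330304551327, 'cx': 263.7331261069779, 'cy': 188.51939964534097, 'rvec': array([ 2.20559853, -2.15428123,  0.0789994 ]), 'tvec': array([   9.74294612,  546.68591465, 1479.12481187])}
```

View pics/scene0.png

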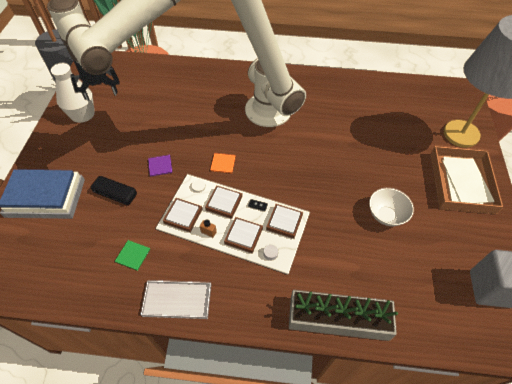

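View pics/top0.png

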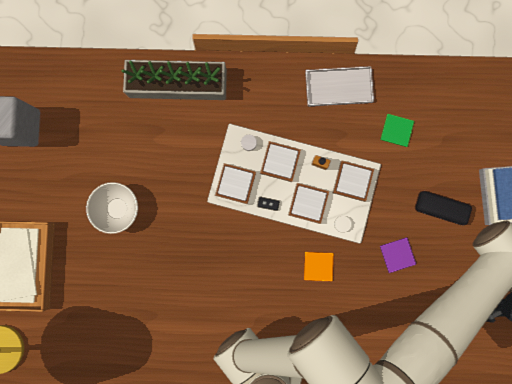

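The top view shows the white slab, turned by some 14°, with four covers at about (236,183), (281,161), (309,203) and (354,181). The perfume bottle is near (321,162), the fob at (268,203), the tin at (250,142) and the ring dish at (344,223). Orange, purple and green squares lie off the slab.

```bash
cat > h.py <<'E'
import numpy as np, cv2
from cell import vision
def ray(cal,uv,z):
    R=cv2.Rodrigues(np.array(cal["rvec"]))[0]; t=np.array(cal["tvec"])
    d=R.T@np.array([(uv[0]-cal["cx"])/cal["fx"],(uv[1]-cal["cy"])/cal["fy"],1.]); c=-R.T@t
    return c+d*(z-c[2])/d[2]
def white(im):
    hsv=cv2.cvtColor(im,cv2.COLOR_RGB2HSV)
    return ((hsv[...,1]<50)&(hsv[...,2]>120)).astype(np.uint8)*255
E
python3 - <<'E'
from h import *
for n,amin,amax in(("top",500,2500),("scene",250,1500)):
    im=cv2.cvtColor(cv2.imread(f"pics/{n}0.png"),cv2.COLOR_BGR2RGB); cal=vision.get_calibration(n)
    m=white(im); cs,h=cv2.findContours(m,cv2.RETR_CCOMP,cv2.CHAIN_APPROX_NONE)
    for i,c in enumerate(cs):
        if h[0][i][3]>=0: continue
        (u,v),(w,hh),a=cv2.minAreaRect(c); A=cv2.contourArea(c)
        x0,x1,y0,y1=(200,390,110,250) if n=="top" else (150,315,170,275)
        if A<200 or not(x0<u<x1 and y0<v<y1): continue
        big=A>5000
        M=cv2.moments(c); q=(M['m10']/M['m00'],M['m01']/M['m00'])
        bx=cv2.boxPoints(((u,v),(w,hh),a)) if n=="top" else cv2.approxPolyDP(c,8,True)[:,0]
        z=12 if A>4000 else 41
        P=np.array([ray(cal,b,z) for b in bx])
        print(n,A,np.round(q),"c",ray(cal,q,z).round(1),"boxc",P.mean(0).round(1),"sides",np.linalg.norm(P-np.roll(P,1,0),axis=1).round(), "angs",np.degrees(np.arctan2(*(P-np.roll(P,1,0))[:,1::-1].T)).round(1))
E
```

```text
top 771.5 [309. 203.] c [ 505.5 -111.9   41. ] boxc [ 505.6 -111.9   41. ] sides [86. 85. 86. 85.] angs [  76.4  -13.8 -103.7  165.9]
top 765.0 [235. 183.] c [559.2 108.5  41. ] boxc [559.2 108.6  41. ] sides [86. 85. 86. 85.] angs [  76.1  -13.5 -104.   166.3]
top 770.0 [354. 180.] c [ 575.3 -244.8   41. ] boxc [ 575.4 -244.8   41. ] sides [86. 85. 86. 85.] angs [  76.3  -14.1 -103.8  165.6]
top 757.5 [280. 161.] c [629.3 -25.1  41. ] boxc [629.5 -24.9  41. ] sides [86. 85. 86. 85.] angs [  76.3  -13.5 -103.8  166.3]
top 12667.0 [294. 183.] c [566.1 -69.2  12. ] boxc [567.1 -68.2  12. ] sides [480. 251. 486. 249.] angs [  76.4  -13.1 -103.8  165.6]
scene 536.5 [243. 233.] c [633.6 -22.9  41. ] boxc [633.6 -23.   41. ] sides [84. 81. 78. 81.] angs [-105.2  -11.    74.6  164.9]
scene 500.5 [284. 219.] c [564.  109.6  41. ] boxc [562.6 109.5  41. ] sides [79. 81. 78. 84.] angs [-101.5  -12.2   76.3  166.8]
scene 496.0 [182. 213.] c [ 580.9 -242.6   41. ] boxc [ 579.5 -243.2   41. ] sides [80. 82. 82. 83.] angs [-101.7  -11.6   77.1  170. ]
scene 463.5 [223. 200.] c [ 510.1 -109.9   41. ] boxc [ 508.9 -110.3   41. ] sides [82. 82. 83. 80.] angs [-105.2  -12.9   76.3  167.7]
scene 7290.5 [242. 224.] c [582.4 -33.2  12. ] boxc [ 569.4 -157.7   12. ] sides [473. 115. 111. 112. 126.  45. 470. 241.] angs [-103.   -13.7   85.6   -5.1 -109.6   -8.    76.9  166.9]
```

Emit:
carry_out --pt "0 -0.08 0.04 0.03 0.03" --pt "0 -0.22 0.11 0.08 0.08" --pt "0 -0.38 0.19 0.15 0.15" --pt "0 -0.54 0.27 0.2 0.21" --pt "0 -0.7 0.35 0.26 0.28" --pt "0 -0.84 0.42 0.32 0.34" --pt "0 -0.94 0.47 0.37 0.39" --pt "0 -1 0.5 0.4 0.429" --pt "0 -1 0.5 0.4 0.429" --pt "0 -1 0.5 0.4 0.429"

```text
time_s: 0.93
position: [402.7, -391.3, 223.4]
tool_rot: [[-0.972, 0.234, -0.001], [0.234, 0.972, 0.001], [0.001, 0.0, -1.0]]
wrist_force: [0.9, -0.0, 0.2]
opening: -0.001
```

Emit:
carry_out --pt "0 -0.05 0.07 0 0" --pt "0 -0.15 0.2 0 0" --pt "0 -0.26 0.35 0 0" --pt "0 -0.37 0.5 0 0" --pt "0 -0.48 0.65 0 0" --pt "0 -0.58 0.79 0 0" --pt "0 -0.65 0.88 0 0" --pt "0 -0.68 0.925 0 0" --pt "0 -0.68 0.925 0 0" --pt "0 -0.68 0.925 0 0"

```text
time_s: 1.77
position: [578.0, -245.1, 223.8]
tool_rot: [[-0.972, 0.237, -0.001], [0.237, 0.972, 0.0], [0.001, -0.0, -1.0]]
wrist_force: [-0.7, 0.2, -0.4]
opening: -0.002
```

```bash
python3 - <<'E'
from h import *
from cell import status
o=status.get_obs(); cal=vision.get_calibration("wrist"); im=vision.snapshot("wrist"); cv2.imwrite("pics/w1.png",im[:,:,::-1])
print(o["position"],o["wrist_force"],o["joints"]); 
import json; json.dump({k:np.array(v).tolist() for k,v in cal.items()},open("pics/w1.json","w"))
m=white(im); cs,h=cv2.findContours(m,cv2.RETR_CCOMP,cv2.CHAIN_APPROX_NONE)
for c in cs:
    if cv2.contourArea(c)<2000: continue
    bx=cv2.boxPoints(cv2.minAreaRect(c)); P=np.array([ray(cal,b,41) for b in bx])
    print(cv2.contourArea(c),bx.mean(0),P.mean(0).round(1),np.linalg.norm(P-np.roll(P,1,0),axis=1).round())
E
```

```text
[ 577.97692376 -245.07431883  223.84651926] [-0.70645344  0.24709289 -0.38510266] [-8.23115139e+00  2.59436121e+01 -5.43500442e+00  7.28647651e-04
 -5.86563441e+01 -9.54724467e+01]
4616.5 [481.5 187. ] [623.7 -45.5  41. ] [85. 50. 86. 54.]
8547.0 [250.5 186. ] [ 574.5 -243.7   41. ] [84. 82. 84. 89.]
11836.5 [396.   64.5] [ 505.7 -108.    41. ] [83. 89. 84. 98.]
5937.0 [477.5  64.5] [521.7 -45.1  41. ] [96. 50. 97. 56.]
36435.0 [340. 125.] [ 550.7 -160.1   41. ] [206. 257. 211. 320.]
3164.0 [371.81506 218.98557] [ 629.6 -143.2   41. ] [76. 46. 73. 47.]
```

View pics/w1.png

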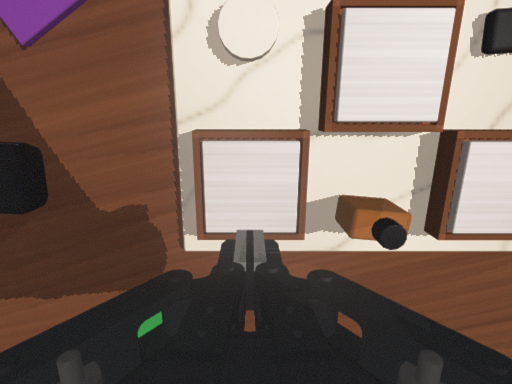

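Emit:
carry_out --pt "0 0.05 0 0.05 0" --pt "0 0.1 0 0.12 0" --pt "0 0.15 0 0.2 0" --pt "0 0.15 0 0.3 0" --pt "0 0.15 0 0.4 0" --pt "0 0.15 0 0.46 0" --pt "0 0.15 0 0.5 0" --pt "0 0.15 0 0.52 0" --pt "0 0.15 0 0.53 0" --pt "0 0.15 0 0.53 0"

```text
time_s: 2.65
position: [549.3, -237.8, 118.2]
tool_rot: [[-0.971, 0.237, 0.0], [0.237, 0.971, -0.0], [-0.001, -0.0, -1.0]]
wrist_force: [0.5, -0.4, 0.8]
opening: -0.001
```

Emit:
carry_out --pt "0 0 0 0.005 0" --pt "0 0 0 0.01 0" --pt "0 0 0 0.015 0" --pt "0 0 0 0.018 0" --pt "0 0 0 0.021 0" --pt "0 0 0 0.024 0" --pt "0 0 0 0.027 0" --pt "0 0 0 0.03 0" --pt "0 0 0 0.03 0" --pt "0 0 0 0.03 0"

```text
time_s: 3.48
position: [549.4, -237.2, 112.2]
tool_rot: [[-0.972, 0.237, 0.0], [0.237, 0.972, -0.0], [-0.0, -0.0, -1.0]]
wrist_force: [-0.6, 0.6, 3.4]
opening: 0.0
```

```bash
python3 - <<'E'
from h import *
from cell import status
for i in range(3):
    o=status.get_obs(); print(o["position"].round(2),o["wrist_force"].round(2)); im=vision.snapshot("wrist")
cv2.imwrite("pics/w2.png",im[:,:,::-1])
E
```

```text
[ 549.38 -237.2   112.23] [-0.57  0.56  3.4 ]
[ 549.38 -237.2   112.23] [-1.42  1.11  2.52]
[ 549.37 -237.2   112.24] [-1.25  1.81  3.82]
```

View pics/w2.png

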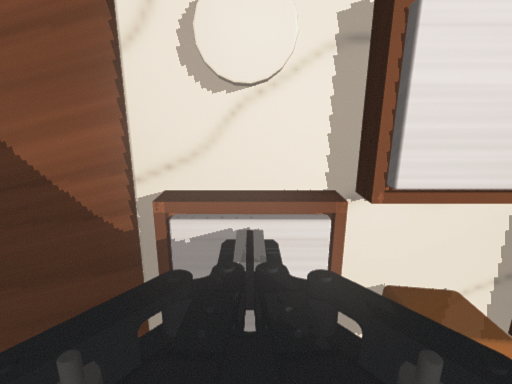

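The picture shows the tip near the robot-side edge of cover 4, about (250,250), with some 3 N of contact. I'll press 2 mm deeper to see whether the force climbs or the cover gives.

Emit:
carry_out --pt "0 0 0 0.001 0" --pt "0 0 0 0.002 0" --pt "0 0 0 0.004 0" --pt "0 0 0 0.005 0" --pt "0 0 0 0.006 0" --pt "0 0 0 0.008 0" --pt "0 0 0 0.01 0" --pt "0 0 0 0.01 0" --pt "0 0 0 0.01 0" --pt "0 0 0 0.01 0"

```text
time_s: 4.47
position: [549.4, -237.2, 112.2]
tool_rot: [[-0.972, 0.236, 0.0], [0.236, 0.972, -0.001], [-0.001, -0.0, -1.0]]
wrist_force: [-4.0, 4.0, 14.7]
opening: -0.002
```

```bash
python3 - <<'E'
from h import *
from cell import status
for i in range(3):
    o=status.get_obs(); print(o["position"].round(2),o["wrist_force"].round(2)); im=vision.snapshot("top")
E
```

```text
[ 549.39 -237.2   112.19] [-3.99  3.98 14.66]
[ 549.4  -237.21  112.19] [-4.94  2.95 14.05]
[ 549.38 -237.19  112.16] [-5.28  3.85 14.56]
```

Emit:
carry_out --pt "0 0 0 -0.05 0" --pt "0 0 0 -0.15 0" --pt "0 0.06 0.07 -0.2 0" --pt "0 0.2 0.22 -0.2 0" --pt "0 0.33 0.38 -0.2 0" --pt "0 0.45 0.51 -0.15 0" --pt "0 0.5 0.565 -0.1 0" --pt "0 0.5 0.565 -0.06 0" --pt "0 0.5 0.565 -0.04 0" --pt "0 0.5 0.565 -0.04 0"

```text
time_s: 5.45
position: [479.3, -104.1, 117.1]
tool_rot: [[-0.972, 0.237, -0.001], [0.237, 0.972, -0.0], [0.001, -0.0, -1.0]]
wrist_force: [0.3, -0.2, 0.0]
opening: -0.001
```

Emit:
carry_out --pt "0 0 0 0.005 0" --pt "0 0 0 0.01 0" --pt "0 0 0 0.015 0" --pt "0 0 0 0.02 0" --pt "0 0 0 0.024 0" --pt "0 0 0 0.027 0" --pt "0 0 0 0.03 0" --pt "0 0 0 0.03 0" --pt "0 0 0 0.03 0" --pt "0 0 0 0.03 0"

```text
time_s: 6.28
position: [479.2, -104.2, 113.7]
tool_rot: [[-0.972, 0.236, 0.001], [0.236, 0.972, -0.001], [-0.001, -0.0, -1.0]]
wrist_force: [-4.2, 0.1, 13.1]
opening: -0.002
```

```bash
python3 - <<'E'
from h import *
from cell import status
for i in range(2):
    o=status.get_obs(); print(o["position"].round(2),o["wrist_force"].round(2)); im=vision.snapshot("wrist")
cv2.imwrite("pics/w3.png",im[:,:,::-1])
E
```

```text
[ 479.23 -104.18  113.65] [-4.23  0.07 13.12]
[ 479.23 -104.19  113.63] [-3.3   0.56 13.42]
```

View pics/w3.png

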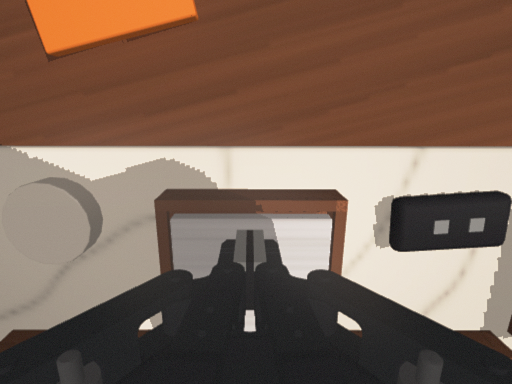

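Cover 3 is also rigid, 13 N with the contact 1.5 mm higher. So cover 4 was the low seated one. Cover 2 next.

Emit:
carry_out --pt "0 0 0 -0.05 0" --pt "0 0 0 -0.15 0" --pt "0 -0.06 0.07 -0.2 0" --pt "0 -0.2 0.22 -0.2 0" --pt "0 -0.33 0.38 -0.2 0" --pt "0 -0.45 0.51 -0.15 0" --pt "0 -0.5 0.565 -0.1 0" --pt "0 -0.5 0.565 -0.06 0" --pt "0 -0.5 0.565 -0.03 0" --pt "0 -0.5 0.565 -0.03 0"

```text
time_s: 7.22
position: [601.0, -18.4, 116.0]
tool_rot: [[-0.971, 0.238, -0.005], [0.238, 0.971, -0.001], [0.004, -0.002, -1.0]]
wrist_force: [0.8, 0.2, -0.1]
opening: 0.002
```

Emit:
carry_out --pt "0 0 0 0.005 0" --pt "0 0 0 0.01 0" --pt "0 0 0 0.015 0" --pt "0 0 0 0.02 0" --pt "0 0 0 0.024 0" --pt "0 0 0 0.027 0" --pt "0 0 0 0.03 0" --pt "0 0 0 0.03 0" --pt "0 0 0 0.03 0" --pt "0 0 0 0.03 0"

```text
time_s: 8.05
position: [602.8, -17.9, 113.7]
tool_rot: [[-0.972, 0.236, 0.001], [0.236, 0.972, -0.0], [-0.001, -0.0, -1.0]]
wrist_force: [-3.2, 0.4, 8.3]
opening: -0.003
```

```bash
python3 - <<'E'
from h import *
from cell import status
for i in range(2):
    o=status.get_obs(); print(o["position"].round(2),o["wrist_force"].round(2)); im=vision.snapshot("wrist")
cv2.imwrite("pics/w4.png",im[:,:,::-1])
E
```

```text
[602.85 -17.86 113.72] [-3.25  0.39  8.26]
[602.85 -17.86 113.73] [-3.87 -0.27  8.44]
```

View pics/w4.png

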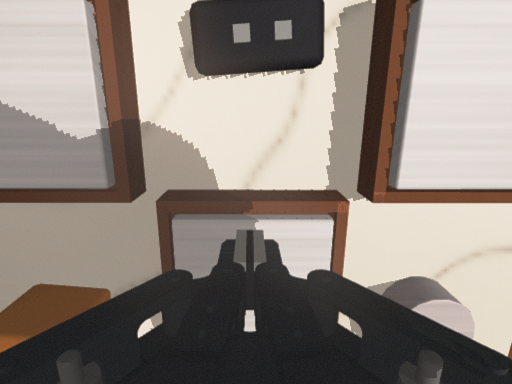

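Cover 2 is rigid too, 8 N at the same height as cover 3. Cover 1 is left, so I'll check that it rocks.

Emit:
carry_out --pt "0 0 0 -0.05 0" --pt "0 0 0 -0.15 0" --pt "0 0.06 0.07 -0.2 0" --pt "0 0.2 0.22 -0.2 0" --pt "0 0.33 0.38 -0.2 0" --pt "0 0.45 0.51 -0.15 0" --pt "0 0.5 0.565 -0.1 0" --pt "0 0.5 0.565 -0.06 0" --pt "0 0.5 0.565 -0.03 0" --pt "0 0.5 0.565 -0.03 0"

```text
time_s: 8.98
position: [532.2, 115.2, 116.9]
tool_rot: [[-0.971, 0.237, -0.002], [0.237, 0.971, -0.001], [0.002, -0.001, -1.0]]
wrist_force: [-0.9, 0.6, 0.0]
opening: -0.003
```

Emit:
carry_out --pt "0 0 0 0.005 0" --pt "0 0 0 0.01 0" --pt "0 0 0 0.015 0" --pt "0 0 0 0.02 0" --pt "0 0 0 0.024 0" --pt "0 0 0 0.027 0" --pt "0 0 0 0.03 0" --pt "0 0 0 0.032 0" --pt "0 0 0 0.032 0" --pt "0 0 0 0.032 0"

```text
time_s: 9.82
position: [532.1, 115.7, 111.5]
tool_rot: [[-0.972, 0.237, -0.001], [0.237, 0.972, -0.0], [0.001, -0.001, -1.0]]
wrist_force: [-1.9, -0.5, 2.7]
opening: -0.001
```

```bash
python3 - <<'E'
from h import *
from cell import status
for i in range(2):
    o=status.get_obs(); print(o["position"].round(2),o["wrist_force"].round(2)); im=vision.snapshot("wrist")
cv2.imwrite("pics/w5.png",im[:,:,::-1])
E
```

```text
[532.11 115.67 111.49] [-1.9  -0.51  2.69]
[532.13 115.68 111.49] [-1.96 -0.3   3.38]
```

View pics/w5.png

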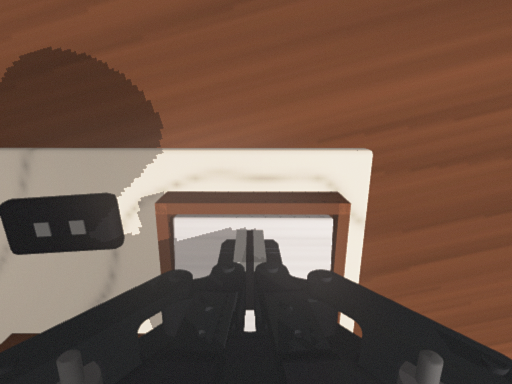

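Cover 1 gives 2.2 mm under about 3 N, so it is the loose one. I'll lift, go to its middle and press.

Emit:
carry_out --pt "0 0 0 -0.03 0" --pt "0 0 0 -0.08 0" --pt "0 -0.03 0 -0.1 0" --pt "0 -0.08 0 -0.1 0" --pt "0 -0.12 0 -0.1 0" --pt "0 -0.14 0 -0.08 0" --pt "0 -0.14 0 -0.06 0" --pt "0 -0.14 0 -0.05 0" --pt "0 -0.14 0 -0.04 0" --pt "0 -0.14 0 -0.04 0"

```text
time_s: 10.75
position: [559.0, 108.9, 118.5]
tool_rot: [[-0.972, 0.237, -0.002], [0.237, 0.972, -0.001], [0.002, -0.001, -1.0]]
wrist_force: [-0.5, -0.6, -0.2]
opening: 0.003
```

```bash
python3 - <<'E'
from h import *
from cell import status
o=status.get_obs(); print(o["position"].round(2),o["wrist_force"].round(2))
for n in("wrist","top","scene"): cv2.imwrite(f"pics/{n}6.png",vision.snapshot(n)[:,:,::-1])
E
```

```text
[559.01 108.94 118.51] [-0.55 -0.57 -0.18]
```

View pics/wrist6.png

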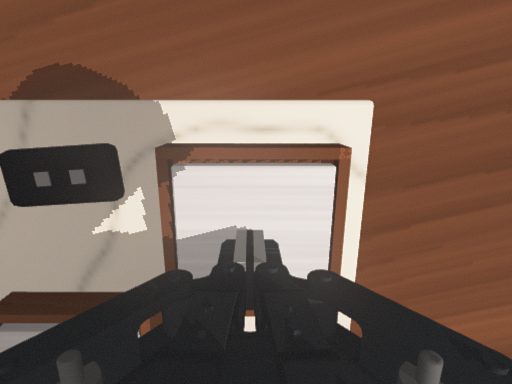

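The wrist view shows the well's robot-side rim running from (157,147) to (350,147), with the tip near the middle. I'll check the centre from that edge.

```bash
python3 - <<'E'
from h import *
cal=vision.get_calibration("wrist")
a,b=ray(cal,(157,146),36),ray(cal,(350,146),36); print(a,b,np.linalg.norm(a-b)); print((a+b)/2+50.5*np.array([.9715,-.237,0]))
a,b=ray(cal,(173,164),41),ray(cal,(335,164),41); print(np.linalg.norm(a-b)); print((a+b)/2+42*np.array([.9715,-.237,0]))
E
```

```text
[498.53718117  74.47717783  36.        ] [522.13171408 171.48737201  36.        ] 99.83826800198409
[559.39519762 111.01377492  36.        ]
82.41212760964777
[559.49881494 111.22244683  41.        ]
```

Emit:
carry_out --pt "0 0 0.005 0.005 0" --pt "0 0 0.005 0.015 0" --pt "0 0 0.005 0.022 0" --pt "0 0 0.005 0.03 0" --pt "0 0 0.005 0.036 0" --pt "0 0 0.005 0.042 0" --pt "0 0 0.005 0.047 0" --pt "0 0 0.005 0.052 0" --pt "0 0 0.005 0.055 0" --pt "0 0 0.005 0.055 0"

```text
time_s: 11.73
position: [559.9, 110.2, 109.3]
tool_rot: [[-0.972, 0.236, 0.0], [0.236, 0.972, -0.0], [-0.0, -0.0, -1.0]]
wrist_force: [-1.8, 0.7, 7.6]
opening: 0.0
```

Sunk 4.4 mm at 7.6 N; pressing further.

Emit:
carry_out --pt "0 0 0 0.002 0" --pt "0 0 0 0.004 0" --pt "0 0 0 0.006 0" --pt "0 0 0 0.008 0" --pt "0 0 0 0.01 0" --pt "0 0 0 0.012 0" --pt "0 0 0 0.014 0" --pt "0 0 0 0.015 0" --pt "0 0 0 0.015 0" --pt "0 0 0 0.015 0"

```text
time_s: 12.57
position: [559.9, 110.3, 108.6]
tool_rot: [[-0.972, 0.236, 0.001], [0.236, 0.972, -0.0], [-0.001, -0.0, -1.0]]
wrist_force: [-7.4, 0.2, 19.9]
opening: 0.001
```

Emit:
carry_out --pt "0 0 0 0.001 0" --pt "0 0 0 0.002 0" --pt "0 0 0 0.003 0" --pt "0 0 0 0.004 0" --pt "0 0 0 0.004 0" --pt "0 0 0 0.004 0" --pt "0 0 0 0.004 0" --pt "0 0 0 0.004 0" --pt "0 0 0 0.004 0" --pt "0 0 0 0.004 0"

```text
time_s: 13.4
position: [559.9, 110.3, 108.6]
tool_rot: [[-0.972, 0.235, 0.001], [0.235, 0.972, -0.0], [-0.001, -0.0, -1.0]]
wrist_force: [-7.9, 0.7, 24.3]
opening: -0.003
```

```bash
python3 - <<'E'
from h import *
from cell import status
for n in("wrist","top","scene"): 
    o=status.get_obs(); print(o["time_s"],o["position"].round(2),o["wrist_force"].round(2)); cv2.imwrite(f"pics/{n}7.png",vision.snapshot(n)[:,:,::-1])
cv2.imwrite("pics/cmp7.png",np.hstack([cv2.resize(cv2.imread("pics/wrist7.png"),(400,300)),cv2.resize(cv2.imread("pics/top7.png"),(400,300))]))
E
```

```text
13.4 [559.88 110.26 108.61] [-7.87  0.67 24.26]
13.45 [559.87 110.25 108.61] [-9.38  0.14 24.51]
13.5 [559.88 110.24 108.61] [-7.77 -0.75 24.66]
```

View pics/cmp7.png

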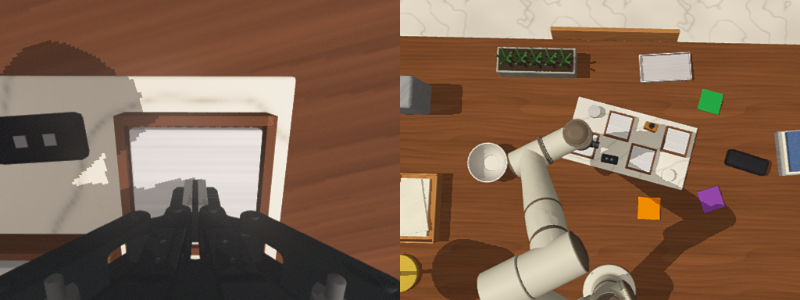

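The tip holds cover 1 at its middle, stopped at TCP z 108.6. That is 5.05 mm below the seated height, with 24 N on it. Everything else stands where it was.

```bash
python3 -c "
from cell import ticket; print(ticket.close_job())"
```

```text
the job is handed in; nothing more can be done
None
```

The loose cover is cover 1. I pressed it fully home at its middle, and the job was handed in at about 13.5 s with the arm still holding it down.

- **Finding it:** I pressed each cover about 28 mm off centre with the shut fingertips. Covers 4, 3 and 2 did not give, at 14.7, 13.1 and 8.3 N. Cover 4 stands 1.5 mm lower than the others, so it is the low seated one. Cover 1 dipped 2.2 mm at about 3 N.
- **Pressing it home:** Pressed at its middle, cover 1 sank 5.05 mm. It then stopped hard, with the height unchanged while the force rose from 20 to 24 N.
- **Last checks:** The force held steady at about 24.5 N, with 8–9 N of sideways force. The last top view showed the objects on the slab and the colour look-alikes in their places.
- **Disagreement:** The scene camera put the covers about 4–5 mm farther in x than the top and wrist cameras, so I used the top and wrist values. For the middle of cover 1, those two still differed by about 2.5 mm in y. I pressed between them, well inside the 8 mm allowed.

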